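Rub test of a row of microphones

ROBOT

A 6-joint arm with a two-finger parallel gripper is mounted at the origin on the work surface. World frame = base frame: x ahead of the robot, y to its left, z up, the work surface at z = 0. Lengths are in m, angles in rad, forces in N, time in s.
With the tool pointing down it reaches from about 0.25 to 0.85 m from the base axis. Payload 12.5 kg.
Tool frame: the origin (TCP) lies at the very end of the fingers, on their centre line; the grasp point (between the pads) lies r.pinch_z behind it (r.pinch_z is the distance from the TCP to the grasp point, in m); x points along the fingers, y is the direction in which the jaws open and shut, and the axes are right-handed (so a half turn about x gives the same grasp; the last joint's range is limited). The gripper opens to 93 mm and grips with 3 to 60 N. Pads are 15 mm wide; open, the fingers measure 128 mm over their backs; the gripper's body (75 mm by 188 mm) begins 65 mm behind the grasp point.
Start: joints at [1.208, 0.351, 1.652, -0, 1.139, -0.085], TCP at [0.151, 0.529, 0.219] pointing down, gripper open.
Joint ranges: [-2.75, 2.75], [-0.79, 2.1], [0.01, 2.65], [-1.57, 4.71], [0.07, 3.14], [-2.87, 2.87]. Speed limits (rad/s): [2.22, 2.22, 2.79, 3.14, 3.14, 3.14].

INTERFACE

Orientations are given as a rotation vector (axis times angle).
In Python, from bench import r gives the robot as it stands.
- The arm moves only by the tool step_arm, never from a script. Its argument "moves" is a list of rows, each a list of 7 numbers: the opening, from 0 (shut) to 1 (fully open), then the shift along the tool's x, y, z in mm, then the turn, a rotation vector about the tool's x, y, z in degrees. A call has 1 to 10 rows; each row shifts and turns the commanded pose from where the row before left it, along the tool's axes as they then stand; what a row does not reach is not made up. A row lasts 1/8 s, in which the tool goes at most 62.5 mm and 10.7 degrees, less where a joint would pass 70% of its speed; a pose out of reach is approached as far as the arm can. A call is refused whole if a number of a shift passes 62.5 or a number of a turn 10.7, either way. A call with a gripper value outside its range is refused whole. The fingers move at their own pace and stop on an object; "newtons" is the grip in N (left out, the last holds). Time passes only in rows, so rows that do not move let the fingers close. It gives the time, the measured TCP pose, the force and the opening at its end, in the units of the state.
- r.read_state(): the state, without advancing time (a new reading comes with each control period).
- r.get_image(name): name is "scene" or "top" or "wrist"; returns a dict with "img" (400x640x3 uint8, red, green, blue), "fov_y" (degrees; the focal length in pixels is half the picture's height over the tangent of half this angle, whatever the lens; pixels are square), "cx", "cy" (the principal point, pixels), "T" (4x4, takes a point from camera to world coordinates); the wrist camera has in their place "T_tool_cam" (4x4, takes a point from camera to tool coordinates, whose origin is the TCP and whose axes are the tool frame's). Camera axes: x right, y down, z forward; pixel columns grow to the right and rows downward; lengths in m; the calibration is good to about 2 mm. The wrist camera is an equidistant fisheye: a pixel r from the principal point sees the ray r / f radians off the axis. A picture is of the moment at which its call begins: read the wrist's pose just before it. There is no depth.
- r.close_job(): hands the job in, once; it reports no verdict.
Trained networks look in the newest picture that a camera, given by its name, has taken for a name from the list of things; names that differ only in an ending like _2 or _b are one class to them, and where a whole thing is asked for, a point or a joint stands for the part that bears it (a point fixed in the world has none). Each returns a list of dicts, best first, with "p" (0 to 1); they miss things now and then, are a little off and sometimes report something else, mostly with a low value. They report only what shows in the picture. A call takes as long as a camera call.
- r.find_in(query, camera): "position" ([column, row] as shares, 0 to 1, of the picture: columns of its width, rows of its height, amid what is visible of it).
- r.trace(query, camera): "mask" (400x640 bool, what is visible of it) and "position" ([column, row] as shares, 0 to 1, of the picture: columns of its width, rows of its height, amid what is visible of it).
- r.mark_of(query, camera): "position" ([column, row] as shares, 0 to 1, of the picture: columns of its width, rows of its height: a listed point, or the origin of a listed thing).
The state is a dict: "t": time; "qpos": joint angles; "joint_velocities": joint speeds; "tau": joint torques, N m; "tcp_pos": TCP position; "ee_rot": TCP orientation; "wrist_force": force on the tool from outside, world axes, zero at the start; "ft_torque": the same for the moment, N m; "gripper_width": finger opening in m.
Only numpy, scipy, OpenCV 4.12 (cv2) and the standard library are available. Lean on these libraries where they do the work, as an engineer would, in place of code of your own. Each camera call takes 0.05 s, during which the arm holds its last target. There are 200 camera calls.

TASK

Rub-test the four microphones in the grey cradle: run your fingertips along the row from the end with the green puck to the end with the white puck, touching the mesh crown of each microphone in turn, one at a time, lightly enough that it dips a few millimetres on its spring mount but never bottoms out. Do not pinch or lift a microphone, shift the cradle or disturb anything else, and finish clear with all four microphones sprung back up.

Things in the scene. Friction and masses are not known exactly. Their poses are not given: they have to be found in the camera images.
- cradle: grey curved plate 14 mm thick, 250 x 100 mm, 1.9 to 2.8 kg, loose on the blue mat; four microphones stand in sockets (grey tabs up to 44 mm high) in a row along its y. Origin: underside (z = 0), mid-length; x across it, away from the robot, z up. Microphone centres on an arc, in its frame at x,y = (0,89), (11,30), (11,-30), (0,-89) mm for a, b, c, d
- mic_a_top (a point): the highest point of the metal-mesh crown of microphone a (number 1 of the row, from the cradle's +y end), 104 mm above the table when up. The microphone is 45 mm in diameter, black shell below, grey mesh crown domed gently (radius 34 mm, falling 7 mm at 21 mm off its axis)
- mic_a (a joint): how far microphone a is pushed down on its sprung mount, in m: 0 = up at rest, 0.015 = stop; negative = pulled up. Spring 500 N/m without preload (4 mm needs 2 N), comes back by itself
- mic_b_top (a point): the highest point of the metal-mesh crown of microphone b (number 2 of the row, from the cradle's +y end), 104 mm above the table when up. The microphone is 45 mm in diameter, black shell below, grey mesh crown domed gently (radius 34 mm, falling 7 mm at 21 mm off its axis)
- mic_b (a joint): how far microphone b is pushed down on its sprung mount, in m: 0 = up at rest, 0.015 = stop; negative = pulled up. Spring 500 N/m without preload (4 mm needs 2 N), comes back by itself
- mic_c_top (a point): the highest point of the metal-mesh crown of microphone c (number 3 of the row, from the cradle's +y end), 104 mm above the table when up. The microphone is 45 mm in diameter, black shell below, grey mesh crown domed gently (radius 34 mm, falling 7 mm at 21 mm off its axis)
- mic_c (a joint): how far microphone c is pushed down on its sprung mount, in m: 0 = up at rest, 0.015 = stop; negative = pulled up. Spring 500 N/m without preload (4 mm needs 2 N), comes back by itself
- mic_d_top (a point): the highest point of the metal-mesh crown of microphone d (number 4 of the row, from the cradle's +y end), 104 mm above the table when up. The microphone is 45 mm in diameter, black shell below, grey mesh crown domed gently (radius 34 mm, falling 7 mm at 21 mm off its axis)
- mic_d (a joint): how far microphone d is pushed down on its sprung mount, in m: 0 = up at rest, 0.015 = stop; negative = pulled up. Spring 500 N/m without preload (4 mm needs 2 N), comes back by itself
- green_puck: green plastic disc with a small steel pin head, 34 mm in diameter, 12 mm high, loose on the mat just beyond one end of the row: the row starts there. Origin: centre of underside
- white_puck: the same disc in white, beyond the other end of the row. Origin: centre of underside
- spare_mic_1: finished microphone with light grey mesh crown standing loose on the mat beside the cradle, 45 mm in diameter, 72 mm high, not to be touched. Origin: centre of underside
- spare_mic_2: finished microphone with dark grey mesh crown standing loose on the mat beside the cradle, 45 mm in diameter, 72 mm high, not to be touched. Origin: centre of underside
- flux_bottle: small loose white bottle with blue cap, 34 mm in diameter, 75 mm high. Origin: centre of underside
- oil_bottle: small loose clear bottle with paper label and blue cap, 38 mm in diameter, 85 mm high. Origin: centre of underside
- screwdriver: red-handled screwdriver, 160 mm long, lying loose. Origin: middle, on the table; handle towards its -x
- tin: open aluminium tin, 72 mm in diameter, 45 mm high, loose. Origin: centre of underside

How it is judged:
On the way, in this order (a step that is already met when the one before it is completed fails the run):
1. the first microphone, counted from the green puck, is pressed down between 2 and 12.5 mm by the fingers, on its own (((y of green_puck in the frame of cradle above 0 m and value of joint mic_a between 0.002 and 0.0125 m and value of joint each of mic_b, mic_c, mic_d below 0.002 m and contact force between the fingers and cradle above 0.2 N) or (y of green_puck in the frame of cradle below 0 m and value of joint mic_d between 0.002 and 0.0125 m and value of joint each of mic_a, mic_b, mic_c below 0.002 m and contact force between the fingers and cradle above 0.2 N))), for 0.02 s.
2. the second microphone, counted from the green puck, is pressed down between 2 and 12.5 mm by the fingers, on its own (((y of green_puck in the frame of cradle above 0 m and value of joint mic_b between 0.002 and 0.0125 m and value of joint each of mic_a, mic_c, mic_d below 0.002 m and contact force between the fingers and cradle above 0.2 N) or (y of green_puck in the frame of cradle below 0 m and value of joint mic_c between 0.002 and 0.0125 m and value of joint each of mic_a, mic_b, mic_d below 0.002 m and contact force between the fingers and cradle above 0.2 N))), for 0.02 s.
3. the third microphone, counted from the green puck, is pressed down between 2 and 12.5 mm by the fingers, on its own (((y of green_puck in the frame of cradle above 0 m and value of joint mic_c between 0.002 and 0.0125 m and value of joint each of mic_a, mic_b, mic_d below 0.002 m and contact force between the fingers and cradle above 0.2 N) or (y of green_puck in the frame of cradle below 0 m and value of joint mic_b between 0.002 and 0.0125 m and value of joint each of mic_a, mic_c, mic_d below 0.002 m and contact force between the fingers and cradle above 0.2 N))), for 0.02 s.
4. the fourth microphone, counted from the green puck, is pressed down between 2 and 12.5 mm by the fingers, on its own (((y of green_puck in the frame of cradle above 0 m and value of joint mic_d between 0.002 and 0.0125 m and value of joint each of mic_a, mic_b, mic_c below 0.002 m and contact force between the fingers and cradle above 0.2 N) or (y of green_puck in the frame of cradle below 0 m and value of joint mic_a between 0.002 and 0.0125 m and value of joint each of mic_b, mic_c, mic_d below 0.002 m and contact force between the fingers and cradle above 0.2 N))), for 0.02 s.
At the end, for the whole second after the job is handed in: All four microphones have sprung back up (within 1.5 mm), the cradle lies level and at rest within 15 mm of its start, and the pucks and other loose things within 20 mm of theirs (value of joint mic_a between -0.0015 and 0.0015 m and value of joint mic_b between -0.0015 and 0.0015 m and value of joint mic_c between -0.0015 and 0.0015 m and value of joint mic_d between -0.0015 and 0.0015 m and distance of cradle from where it was at the start of the episode below 0.015 m and angle between cradle's own z axis and vertical below 0.05 rad and linear speed of cradle below 0.01 m/s and distance of each of green_puck, white_puck, spare_mic_1, spare_mic_2, flux_bottle, oil_bottle, screwdriver, tin from where it was at the start of the episode below 0.02 m); the robot touches nothing.
It fails at once if a microphone is pushed down to its stop (more than 12.5 mm) (value of joint any of mic_a, mic_b, mic_c, mic_d above 0.0125 m).
It fails at once if a microphone is pulled up in its mount (more than 5 mm) (value of joint any of mic_a, mic_b, mic_c, mic_d below -0.005 m).
It fails at once if the cradle is shifted by more than 15 mm or lifted (distance of cradle from where it was at the start of the episode above 0.015 m or height (world z) of cradle above 0.008 m).
It fails at once if a puck or another loose thing is moved by more than 20 mm (distance of any of green_puck, white_puck, spare_mic_1, spare_mic_2, flux_bottle, oil_bottle, screwdriver, tin from where it was at the start of the episode above 0.02 m).
It also fails if it takes over 48 s, if anything falls off the work surface, if the arm or the gripper's body presses on something with over 40 N, if the wrist force passes 120 N, or if a joint passes its speed limit or range.

## Working session

There is one attempt and no reset: what is moved stays moved. The work goes in short steps, Python scripts to look and compute and a tool call to move; the robot and the scene stay as the last step left them, time stands still between calls to the robot, and variables do not carry over. Pictures are saved under pics/ and viewed, about 8 in all and at most 12, crops included, and the job is handed in when it is done.

Besides the shell and the picture viewer there is one more tool, called after "Request:" as name([rows], argument=value, ...), one row to a line, values as JSON. step_arm: Moves the arm, as the interface text tells. Its arguments: {"type":"object","properties":{"moves":{"type":"array","items":{"type":"array","items":{"type":"number"}}},"newtons":{"type":"number"}},"required":["moves"]}

```bash
mkdir -p pics; cat > h.py <<'E'
import numpy as np,cv2
from bench import r
from scipy.spatial.transform import Rotation as R
def ray(im,px):
    h=im["img"].shape[0]; f=h/2/np.tan(np.radians(im["fov_y"])/2)
    d=np.array([(px[0]-im["cx"])/f,(px[1]-im["cy"])/f,1.0]); T=np.array(im["T"])
    return T[:3,3],T[:3,:3]@d
def onz(im,px,z):
    o,d=ray(im,px); return o+d*(z-o[2])/d[2]
E
python3 - <<'E'
from h import *
for n in("top","scene"):
    im=r.get_image(n); cv2.imwrite(f"pics/{n}1.png",im["img"][:,:,::-1])
    for q,z in(("mic_a_top",.104),("green_puck",0.0),("white_puck",0.0),("cradle",0.0),("spare_mic_1",0),("flux_bottle",0),("oil_bottle",0),("tin",0)):
        for d in r.mark_of(q,n)[:5]:
            px=np.array(d["position"])*[640,400]; print(n,q,round(d["p"],2),px.round(),onz(im,px,z)[:2].round(3))
s=r.read_state(); print(s["tcp_pos"],s["ee_rot"],R.from_rotvec(s["ee_rot"]).as_matrix().round(3),s["t"],s["gripper_width"],r.pinch_z)
E
```

```text
top mic_a_top 0.59 [308. 153.] [0.679 0.034]
top mic_a_top 0.47 [286. 172.] [0.619 0.097]
top green_puck 0.63 [364. 192.] [ 0.587 -0.141]
top white_puck 0.57 [269. 176.] [0.63  0.154]
top cradle 0.41 [309. 211.] [0.525 0.027]
top spare_mic_1 0.78 [306. 153.] [0.708 0.041]
top spare_mic_1 0.6 [308. 211.] [0.525 0.032]
top flux_bottle 0.4 [345. 158.] [ 0.693 -0.079]
top oil_bottle 0.67 [191. 194.] [0.567 0.388]
top tin 0.93 [438. 250.] [ 0.416 -0.364]
top tin 0.54 [329. 174.] [ 0.641 -0.032]
scene mic_a_top 0.84 [342. 211.] [0.627 0.089]
scene green_puck 0.49 [273. 248.] [ 0.682 -0.077]
scene green_puck 0.43 [261. 226.] [ 0.596 -0.144]
scene green_puck 0.29 [367. 254.] [0.647 0.159]
scene cradle 0.68 [454. 247.] [0.568 0.37 ]
scene cradle 0.55 [315. 234.] [0.597 0.011]
scene cradle 0.26 [273. 249.] [ 0.683 -0.076]
scene spare_mic_1 0.68 [326. 220.] [0.525 0.025]
scene spare_mic_1 0.64 [312. 259.] [0.697 0.03 ]
scene oil_bottle 0.6 [457. 248.] [0.57  0.378]
scene oil_bottle 0.31 [275. 248.] [ 0.68  -0.073]
scene tin 0.85 [214. 183.] [ 0.405 -0.385]
scene tin 0.19 [313. 259.] [0.7   0.033]
[0.15078767 0.5289085  0.21862828] [ 0.21799441  1.55979932 -0.21802272] [[-0.     0.274  0.962]
 [-0.     0.962 -0.274]
 [-1.    -0.    -0.   ]] 0.9 0.09298626028168065 0.0188
```

```bash
python3 - <<'E'
import cv2
a=cv2.imread("pics/top1.png")[110:260,160:460]; b=cv2.imread("pics/scene1.png")[140:300,180:500]
cv2.imwrite("pics/top1c.png",cv2.resize(a,(800,400),interpolation=cv2.INTER_CUBIC)); cv2.imwrite("pics/scene1c.png",cv2.resize(b,(800,400),interpolation=cv2.INTER_CUBIC))
E
```

```text
(no output)
```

View pics/top1c.png

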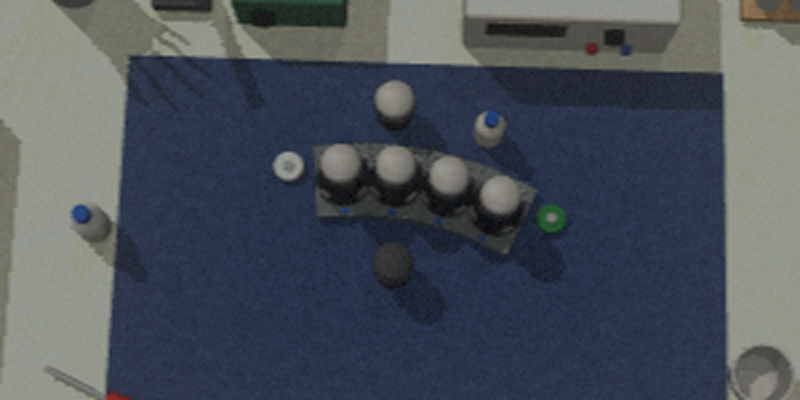

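View pics/scene1c.png

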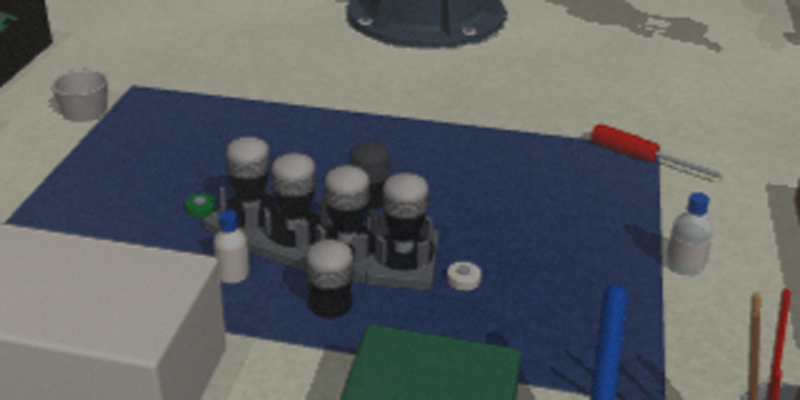

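```bash
python3 - <<'E'
from h import *
im=r.get_image("top")
px=[(287.9,171.1),(308.9,172.3),(328.4,176.4),(347.5,183.5)]
P=np.array([onz(im,p,.101)[:2] for p in px]); print(P.round(4))
M=np.array([(0,89),(11,30),(11,-30),(0,-89)])/1000
pc,mc=P.mean(0),M.mean(0); U,_,Vt=np.linalg.svd((M-mc).T@(P-pc)); Rm=(U@Vt).T
t=pc-Rm@mc; F=M@Rm.T+t; print("yaw",np.degrees(np.arctan2(Rm[1,0],Rm[0,0])),np.linalg.det(Rm),"origin",t.round(4)); print(F.round(4),(F-P).round(4))
p2=r.read_state(); print(p2["t"])
# scene check: project fitted tops
s=r.get_image("scene"); T=np.linalg.inv(s["T"]); f=200/np.tan(np.radians(s["fov_y"])/2)
for q in F:
    c=T@[*q,.104,1]; print(((f*c[:2]/c[2]+[s["cx"],s["cy"]]-[180,140])*2.5).round())
E
```

```text
[[ 0.6228  0.0907]
 [ 0.6212  0.03  ]
 [ 0.6108 -0.0267]
 [ 0.5915 -0.0823]]
yaw -10.311618350513541 1.0000000000000007 origin [0.6062 0.0039]
[[ 0.6221  0.0915]
 [ 0.6224  0.0315]
 [ 0.6116 -0.0276]
 [ 0.5902 -0.0836]] [[-0.0007  0.0007]
 [ 0.0012  0.0015]
 [ 0.0008 -0.0009]
 [-0.0013 -0.0014]]
0.95
[408. 176.]
[349. 168.]
[295. 156.]
[250. 138.]
```

Request:
step_arm([
  [0,0,0,0,10.5,0,0],
  [0,0,0,0,10.5,0,0],
  [0,0,0,0,10.5,0,0],
  [0,0,0,0,10.5,0,0],
  [0,0,0,0,10.5,0,0],
  [0,0,0,0,10.5,0,0],
  [0,0,0,0,10.5,0,0],
  [0,0,0,0,10.7,0,0],
], newtons=10)

```text
t: 2.0
tcp_pos: [0.1508, 0.5289, 0.2186]
ee_rot: [1.342, 1.117, -1.342]
wrist_force: [0.2, -0.2, -0.2]
gripper_width: 0.0173
```

Request:
step_arm([
  [0,0,36,35,0,0,0],
  [0,0,36,35,0,0,0],
  [0,0,36,35,0,0,0],
  [0,0,36,35,0,0,0],
  [0,0,36,35,0,0,0],
  [0,0,36,35,0,0,0],
  [0,0,36,35,0,0,0],
  [0,0,36,35,0,0,0],
  [0,0,36,35,0,0,0],
  [0,0,36,35,0,0,0],
])

```text
t: 3.25
tcp_pos: [0.4446, 0.1196, 0.2189]
ee_rot: [1.339, 1.12, -1.338]
wrist_force: [-0.1, 0.5, -0.1]
gripper_width: 0.0006
```

Request:
step_arm([
  [0,0,36,35,0,0,0],
  [0,0,36,35,0,0,0],
  [0,0,36,35,0,0,0],
  [0,0,36,35,0,0,0],
  [0,0,36,34,0,0,0],
  [0,30,0,0,0,0,0],
  [0,0,0,0,0,0,0],
])

```text
t: 4.12
tcp_pos: [0.5892, -0.0819, 0.1867]
ee_rot: [1.337, 1.124, -1.341]
wrist_force: [-0.7, 0.1, 0.8]
gripper_width: 0.0006
```

```bash
cat > w.py <<'E'
from h import *
import sys
s=r.read_state(); im=r.get_image("wrist"); cv2.imwrite(f"pics/{sys.argv[1]}.png",im["img"][:,:,::-1])
Rt=R.from_rotvec(s["ee_rot"]).as_matrix(); print(Rt.round(3),np.array(s["tcp_pos"]).round(4),s["t"],s["qpos"])
f=200/np.radians(im["fov_y"]/2) if 0 else 200/np.tan(np.radians(im["fov_y"])/2)
Tc=np.array(im["T_tool_cam"]); o=Rt@Tc[:3,3]+s["tcp_pos"]; print("cam",Tc.round(3).tolist(),o.round(3),"f",f)
def w(px,z):
    v=np.array(px)-[im["cx"],im["cy"]]; rr=np.hypot(*v); th=rr/f
    d=np.array([*(np.sin(th)*v/rr),np.cos(th)]); d=Rt@Tc[:3,:3]@d; return o+d*(z-o[2])/d[2]
for d in r.mark_of("mic_a_top","wrist")[:8]:
    px=np.array(d["position"])*[640,400]; print(round(d["p"],2),px.round(),w(px,.104)[:2].round(4))
def proj(P):
    c=Tc[:3,:3].T@(Rt.T@(np.array(P)-s["tcp_pos"])-Tc[:3,3]); th=np.arctan2(np.hypot(*c[:2]),c[2])
    return f*th*c[:2]/np.hypot(*c[:2])+[im["cx"],im["cy"]]
for n,q in zip("abcd",[(.6221,.0915),(.6224,.0315),(.6116,-.0276),(.5902,-.0836)]):
    print(n,proj([*q,.104]).round())
E
python3 w.py w1
```

```text
[[-0.004  0.984 -0.176]
 [ 0.001 -0.176 -0.984]
 [-1.    -0.004 -0.   ]] [ 0.5892 -0.0819  0.1867] 4.125 [-2.16287797e-01  4.66771411e-01  1.56077955e+00  3.51017185e-05
  1.11827938e+00 -3.91530105e-02]
cam [[0.001, -0.303, 0.953, -0.167], [1.0, 0.0, -0.001, 0.0], [0.0, 0.953, 0.303, -0.084], [0.0, 0.0, 0.0, 1.0]] [0.605 0.001 0.353] f 309.70691628693146
0.44 [342.  65.] [0.6252 0.0295]
a [324.  -6.]
b [338.  63.]
c [337. 137.]
d [323. 206.]
```

View pics/w1.png

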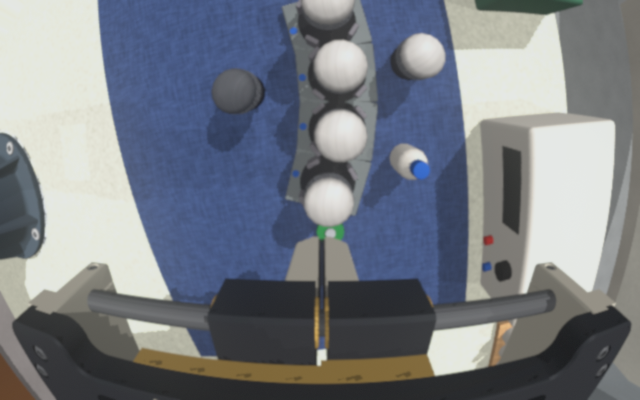

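The wrist view shows b at (339,66), c at (340,135) and d at (329,201), with the green puck beyond d. These agree with the fit to within about 4 mm, so the order is d, c, b, a.

Request:
step_arm([
  [0,25,3,0,0,0,0],
  [0,25,0,0,0,0,0],
  [0,20,0,0,0,0,0],
  [0,6,0,0,0,0,0],
  [0,6,0,0,0,0,0],
  [0,6,0,0,0,0,0],
  [0,0,0,0,0,0,0],
  [0,0,0,0,0,0,0],
])

```text
t: 5.22
tcp_pos: [0.5936, -0.0824, 0.1011]
ee_rot: [1.338, 1.12, -1.338]
wrist_force: [0.8, 0.0, 2.5]
gripper_width: 0.0004
```

Request:
step_arm([
  [0,3,0,2,0,0,0],
  [0,0,0,-3,0,0,0],
  [0,0,0,-3,0,0,0],
  [0,0,0,0,0,0,0],
])

```text
t: 5.72
tcp_pos: [0.5941, -0.0782, 0.0977]
ee_rot: [1.338, 1.12, -1.338]
wrist_force: [-0.5, -0.3, 3.2]
gripper_width: 0.0006
```

```bash
python3 w.py w2; python3 -c "
import cv2
a=cv2.imread('pics/w2.png')[0:300,180:460];cv2.imwrite('pics/w2c.png',cv2.resize(a,None,fx=2,fy=2))"
```

```text
[[ 0.     0.985 -0.175]
 [-0.    -0.175 -0.985]
 [-1.     0.     0.   ]] [ 0.5941 -0.0782  0.0977] 5.725 [-2.08547406e-01  5.81092760e-01  1.61940830e+00 -1.62612741e-04
  9.41030118e-01 -3.21819368e-02]
cam [[0.001, -0.303, 0.953, -0.167], [1.0, 0.0, -0.001, 0.0], [0.0, 0.953, 0.303, -0.084], [0.0, 0.0, 0.0, 1.0]] [0.609 0.005 0.264] f 309.70691628693146
a [317. -51.]
b [338.  49.]
c [337. 164.]
d [316. 262.]
```

View pics/w2c.png

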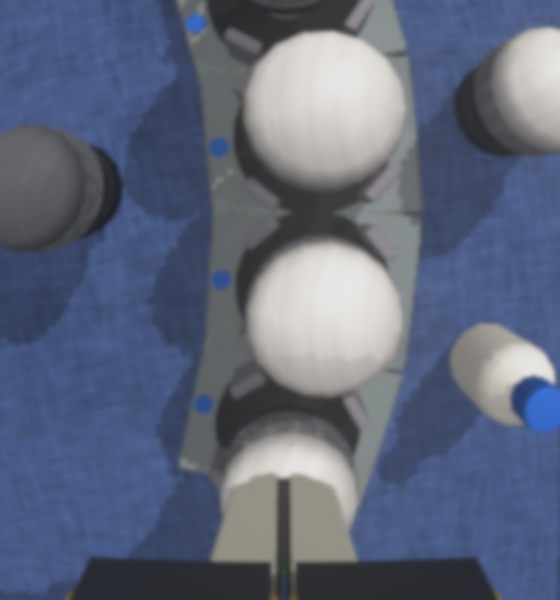

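The fingertips rest on crown d with about 3.2 N, a dip of about 6 mm, and the other crowns are free. Crown b is seen at (342,54) and c at (342,158). Next is c.

Request:
step_arm([
  [0,-20,0,0,0,0,0],
  [0,0,6,-28,0,0,0],
  [0,0,5,-28,0,0,0],
  [0,0,0,0,0,0,0],
  [0,10,0,0,0,0,0],
  [0,5,0,0,0,0,0],
  [0,5,0,2,0,0,0],
  [0,0,0,-3,0,0,0],
  [0,0,0,0,0,0,0],
])

```text
t: 6.95
tcp_pos: [0.615, -0.0245, 0.0979]
ee_rot: [1.338, 1.12, -1.338]
wrist_force: [-1.8, -1.9, 3.0]
gripper_width: 0.0007
```

Request:
step_arm([
  [0,-20,0,0,0,0,0],
  [0,0,0,-28,0,0,0],
  [0,0,0,-28,0,0,0],
  [0,0,0,0,0,0,0],
  [0,10,0,0,0,0,0],
  [0,5,0,0,0,0,0],
  [0,5,0,2,0,0,0],
  [0,0,0,-3,0,0,0],
  [0,0,0,0,0,0,0],
])

```text
t: 8.07
tcp_pos: [0.625, 0.0316, 0.0979]
ee_rot: [1.338, 1.12, -1.338]
wrist_force: [-0.7, -2.2, 3.4]
gripper_width: 0.0005
```

```bash
python3 w.py w3; python3 -c "
import cv2
a=cv2.imread('pics/w3.png')[0:300,180:460];cv2.imwrite('pics/w3c.png',cv2.resize(a,None,fx=2,fy=2))"
```

```text
[[ 0.     0.984 -0.176]
 [-0.    -0.176 -0.984]
 [-1.     0.     0.   ]] [0.625  0.0316 0.0979] 8.075 [-2.36216831e-02  6.22747824e-01  1.54294072e+00 -5.79323001e-04
  9.75634286e-01  1.53324551e-01]
cam [[0.001, -0.303, 0.953, -0.167], [1.0, 0.0, -0.001, 0.0], [0.0, 0.953, 0.303, -0.084], [0.0, 0.0, 0.0, 1.0]] [0.64  0.115 0.264] f 309.70691628693146
0.78 [301. 156.] [0.6244 0.0896]
a [296. 153.]
b [317. 254.]
c [317. 331.]
d [304. 383.]
```

View pics/w3c.png

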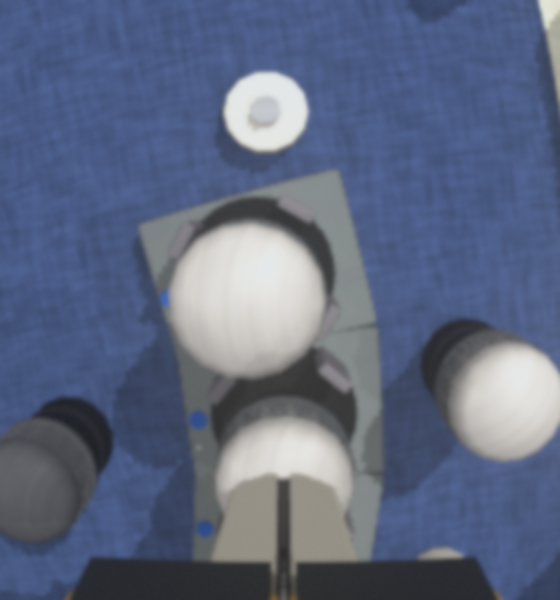

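Fingers are on b, crown a is at (303,150), about (0.624, 0.090), and the white puck lies beyond it. Next is a, then retreat.

Request:
step_arm([
  [0,-20,0,0,0,0,0],
  [0,0,-5,-28,0,0,0],
  [0,0,-6,-28,0,0,0],
  [0,0,0,0,0,0,0],
  [0,10,0,0,0,0,0],
  [0,5,0,0,0,0,0],
  [0,5,0,2,0,0,0],
  [0,0,0,-3,0,0,0],
  [0,0,0,0,0,0,0],
])

```text
t: 9.3
tcp_pos: [0.6242, 0.0897, 0.0979]
ee_rot: [1.338, 1.12, -1.338]
wrist_force: [0.1, -2.1, 3.6]
gripper_width: 0.0006
```

Request:
step_arm([
  [0,-20,0,0,0,0,0],
  [0,-40,0,0,0,0,0],
  [0,-40,0,0,0,0,0],
  [0,0,-40,-40,0,0,0],
  [0,0,-40,-40,0,0,0],
  [0,0,-40,-40,0,0,0],
  [0,0,-40,-40,0,0,0],
  [0,0,0,0,0,0,0],
  [0,0,0,0,0,0,0],
])

```text
t: 10.42
tcp_pos: [0.4949, 0.2756, 0.1986]
ee_rot: [1.339, 1.12, -1.337]
wrist_force: [0.1, -0.1, -0.6]
gripper_width: 0.0006
```

```bash
python3 - <<'E'
from h import *
im=r.get_image("top")["img"]; im2=r.get_image("scene")["img"]
o=[cv2.imread("pics/top1.png"),cv2.imread("pics/scene1.png")]
a=np.hstack([o[0][130:250,250:400],im[130:250,250:400,::-1]]); b=np.hstack([o[1][170:290,230:380],im2[170:290,230:380,::-1]])
cv2.imwrite("pics/end.png",cv2.resize(np.vstack([a,b]),(750,600),interpolation=cv2.INTER_CUBIC))
print(r.read_state()["t"])
E
```

```text
10.525
```

View pics/end.png

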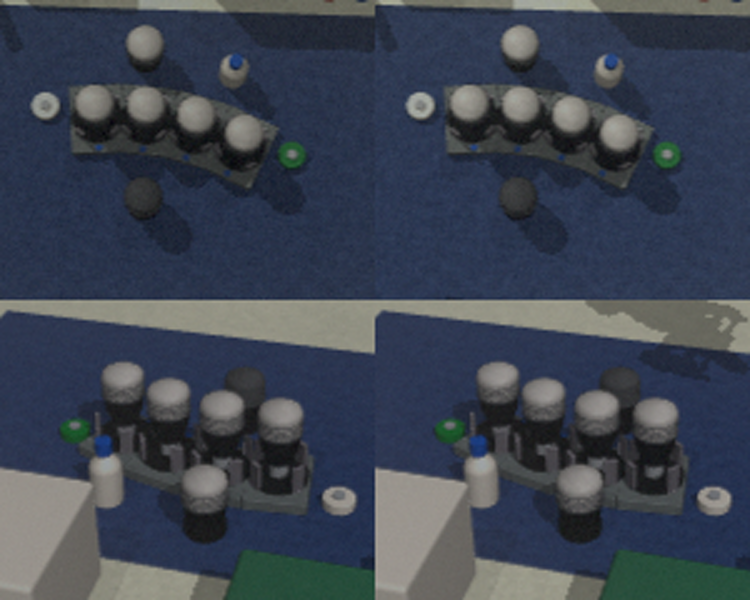

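The before and after pictures look identical: the cradle, pucks and spares have not moved and all the crowns are up.

```bash
python3 -c "
from bench import r
print(r.close_job())"
```

```text
the job is handed in; nothing more can be done
None
```

I rubbed the four microphones one at a time with shut fingertips, from the green-puck end to the white-puck end (d, c, b, a), then backed off and handed the job in at about 10.5 s.

- **Dip:** each crown was pressed to a tip height of about 0.098 m, a dip of about 6 mm. The vertical force was 3.0 to 3.6 N, which fits the 500 N/m spring. Dip was inferred from tip height and force, because the joint values can't be read directly.
- **Last checks:** the before and after pictures of the row look the same: cradle, pucks, spare microphones and flux bottle unmoved, all four crowns up. The wrist force was back to about zero. The oil bottle, screwdriver and tin were outside those final crops, but the arm did not come down near them.
- **Disagreements:** the network confused several small objects in the scene view and missed crowns in every view. I took the crown positions from the pictures with a rigid fit instead; the views agreed to within about 4 mm.

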